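# Shut the label printer's cover on a fresh roll and hold the feed key to calibrate

### The job

A fresh roll has just been dropped into the label printer. Swing its open cover shut until the front hooks snap into the catch and it stays shut on its own, then press the round feed key on the printer's front deck all the way down and keep it down with a finger's push (less than 25 N) for more than two seconds, as one does to start the label calibration. Finish while still holding the key down, with the cover latched, and leave the things lying beside the printer where they are.

Things in the scene. Friction and masses are not known exactly. Their poses are not given: they have to be found in the camera images.
- printer: Compact desktop label printer, plain grey plastic, fixed to the table; 181 mm deep, 119 mm wide, lower body 85 mm high. Origin at table height under the body. z is up; -x points out of its front (roughly to the robot), y to the robot's left. In this frame its flat front deck spans x -115 to -56 mm at z 85 mm; the cover sits behind it, over the open roll bay
- cover (a joint): Cover angle about the rear hinge, rad: 0 shut, grows as it opens up and back (to 1.35). Stiff sprung hinge: stays put when well open, springs back up to about 0.6 rad if let go unlatched. Closing takes about 3 N at the press point, rising to about 7 N (20 N if pushed fast) between 0.1 and 0.04 rad as the hooks push the catch aside; then it clicks and stays below 0.01
- catch (a joint): Travel of the sprung catch bar in the front of the printer, m: 0 = sprung home, up to 0.008; it is pushed forward about 4 mm by the cover's hooks as they pass and jumps back to 0 over them when latched (it also reads 0 while the cover is open)
- cover_hinge (a point): Point on the cover's hinge axis, middle of the width, 54 mm behind the printer's origin and 90 mm above the table. The axis is the printer's y
- cover_press (a point): Place to push: on the flat strip (119 mm wide, 32 mm long) of the cover's outer face near its front edge, mid-width, moving with the cover: 75 mm from the hinge axis along the cover, 30 mm off it outward. Frame: -x along the cover to its free edge, z out of the outer face. 12 mm beyond it a brow slopes down over 20 mm to the front lip. Shut, it is 120 mm above the table
- key_top (a point): Centre of the top of the round grey feed key, 20 mm across, standing up on the right of the front deck (90 mm in front of and 40 mm to the right of the printer's origin) in a black bezel. The top is 92.5 mm above the table, 7.5 mm above the deck, when not pressed. The shut cover's front lip begins 37 mm behind the key's centre and rises to 120 mm
- feed_key (a joint): How far the feed key is pressed, m: 0 = up, 0.005 = fully down against its stop. Spring return: 2.5 N starts it, about 8 N puts it fully down. It goes straight down
- spare_roll: Spare roll of white labels standing on end, 63 mm across, 50 mm high, to the left of the printer; origin under its centre. Leave alone
- vial: Small amber glass vial with a blue cap standing upright on the table to the right of the printer, 20 mm across, 46 mm high; origin under its centre. Leave alone
- scanner: Small black finger scanner, 49 x 33 x 21 mm, on the table to the right of the printer. Leave alone

How it is judged:
By the outcome, as a careful person would: the job done as asked, in the order asked, and still so for the second after the job is handed in, while the arm keeps its last pose, push and grip.
It also fails if it takes over 54 s, if anything falls off the work surface, if the arm or the gripper's body presses on something with over 40 N, if the wrist force passes 120 N, or if a joint passes its speed limit or range.

### The arm

A 6-joint arm with a two-finger parallel gripper is mounted at the origin on a cart in front of the work surface, level with it; the furniture and walls round the work are solid. World frame = base frame: x ahead of the robot, y to its left, z up, the work surface at z = 0. Lengths are in m, angles in degrees, forces in N, time in s.
With the tool pointing down it reaches from about 0.35 to 0.875 m from the base axis. Payload 4.2 kg.
Tool frame: the origin (TCP) lies at the very end of the fingers, on their centre line; the grasp point (between the pads) lies r.pinch_z behind it (r.pinch_z is the distance from the TCP to the grasp point, in m); y points along the fingers, z is the direction in which the jaws open and shut, and the axes are right-handed (so a half turn about y gives the same grasp; the last joint's range is limited). The gripper opens to 87 mm and grips with 3 to 60 N. Pads are 19 mm wide; open, the fingers measure 117 mm over their backs; the gripper's body (75 mm by 190 mm) begins 51 mm behind the grasp point.
Start: joints at [82.999, 22.042, 0.453, 0, -68.411, -14.817], TCP at [0.232, 0.58, 0.223] pointing down, gripper open.
Joint ranges: [-179.83, 179.83], [-69.29, 118.12], [-61.27, 80.66], [-181.25, 117.63], [-171.15, -9.14], [-177.46, 177.46]. Speed limits (degrees/s): [159.86, 159.86, 180, 180, 180, 180].

### API

Orientations are given as a 3x3 rotation matrix whose columns are the frame's x, y, z axes.
In Python, from station import sense, capture, camera_params, r gives the robot as it stands.
- The arm moves only by the tool move_arm, never from a script. Its argument "increments" is text: rows parted by semicolons, each of 7 numbers parted by spaces: the closure, from -1 (fully open) to 1 (shut), so that 0 is half open, then the shift along the tool's x, y, z in m, then the turn, a rotation vector about the tool's x, y, z in rad. In form: hand x y z wx wy wz; .... A call has 1 to 8 rows; each row is the pose to reach, as a shift and turn from the pose commanded when the call began, along the tool's axes at that moment; what a row does not reach only later rows make up. A row lasts 1/10 s, in which the tool goes at most 50 mm and 8.59 degrees, less where a joint would pass 70% of its speed; a pose out of reach is approached as far as the arm can. A call with a gripper value outside its range is refused whole. The fingers move at their own pace and stop on an object; the grip force is fixed at half the most. Time passes only in rows, so rows that repeat a pose let the fingers close. It gives the time, the measured TCP pose, the force and the opening at its end, in the units of the state.
- sense(): the state, without advancing time (a new reading comes with each control period).
- capture(name): name is "side" or "top"; returns (picture, depth): 420x560x3 uint8, red, green, blue; 420x560 float32, m along the optical axis (not along the pixel's ray), 0 where there is no reading.
- camera_params(name): a dict with "fx", "fy", "cx", "cy" (pixels), "xyz" and "orientation" of the camera in the world. Camera axes: x right, y down, z forward; pixel columns grow to the right and rows downward; lengths in m; the calibration is good to about 2 mm. A picture is of the moment at which its call begins. camera_params takes no time and is no camera call.
- r.finish_job(): hands the job in, once; it reports no verdict.
The state is a dict: "time_s": time; "joints": joint angles; "joint_velocities": joint speeds; "effort": joint torques, N m; "tcp_pos": TCP position; "ee_rot": TCP orientation; "wrist_force": force on the tool from outside, world axes, zero at the start; "moment": the same for the moment, N m; "gripper_width": opening from 0.0 (shut) to 1.0 (fully open).
Only numpy, scipy, OpenCV 4.12 (cv2) and the standard library are available. Lean on these libraries where they do the work, as an engineer would, in place of code of your own. Each camera call takes 0.05 s, during which the arm holds its last target.

## Working session

There is one attempt and no reset: what is moved stays moved. The work goes in short steps, Python scripts to look and compute and a tool call to move; the robot and the scene stay as the last step left them, time stands still between calls to the robot, and variables do not carry over. Pictures are saved under pics/ and viewed, and the job is handed in when it is done.

Besides the shell and the picture viewer there is one more tool, called after "Emit:" as name(argument=value, ...), one argument or row to a line, values as JSON. move_arm: Moves the arm, as the interface text tells. Its arguments: {"type":"object","properties":{"increments":{"type":"string"}},"required":["increments"]}

```bash
ls; mkdir -p pics
python3 - <<'E'
from station import sense,capture,camera_params,r
import cv2,numpy as np
s=sense();print(s)
print(r.pinch_z)
for n in("side","top"):
    p,d=capture(n);cv2.imwrite(f"pics/{n}0.png",p[:,:,::-1]);np.save(f"pics/{n}0.npy",d);print(n,camera_params(n))
E
```

```text
pics
{'time_s': 0.0, 'joints': array([ 8.29979303e+01,  2.20892022e+01,  3.80955991e-01, -2.90542658e-02,
       -6.84104629e+01, -1.48151904e+01]), 'joint_velocities': array([ 0.01645632,  0.0075673 ,  0.14814506,  0.03963709,  0.05426598,
       -0.04764079]), 'effort': array([ 7.68640984e-05, -3.90670681e+01,  1.87405014e+01,  4.21979919e+00,
        1.09639275e-02, -1.93924525e-04]), 'tcp_pos': array([0.23205295, 0.57968619, 0.22148389]), 'ee_rot': array([[-9.28304396e-01, -7.20565644e-04, -3.71820425e-01],
       [ 3.71821116e-01, -1.99888647e-03, -9.28302247e-01],
       [-7.43241100e-05, -9.99997743e-01,  2.12349662e-03]]), 'wrist_force': array([-0.4443253 ,  1.04281695,  0.0200695 ]), 'moment': array([0.06413128, 0.01978527, 0.02802837]), 'gripper_width': 0.9989040106818204}
0.0187
side {'fx': 428.2159669316027, 'fy': 428.2159669316027, 'cx': 281.9178982855954, 'cy': 206.67295155692992, 'xyz': array([ 0.45473535, -0.74392871,  0.64927216]), 'orientation': array([[ 0.99501216, -0.06871904,  0.07230829],
       [-0.09950919, -0.63305224,  0.76768664],
       [-0.00697976, -0.77105289, -0.63673286]])}
top {'fx': 443.62910252520356, 'fy': 443.62910252520356, 'cx': 278.012509478884, 'cy': 212.13966120157525, 'xyz': array([ 0.45950562, -0.11541299,  0.94230878]), 'orientation': array([[ 0.00760967, -0.99883319,  0.0476901 ],
       [-0.99987907, -0.00695349,  0.01391   ],
       [-0.01356215, -0.04779019, -0.99876532]])}
```

View pics/side0.png

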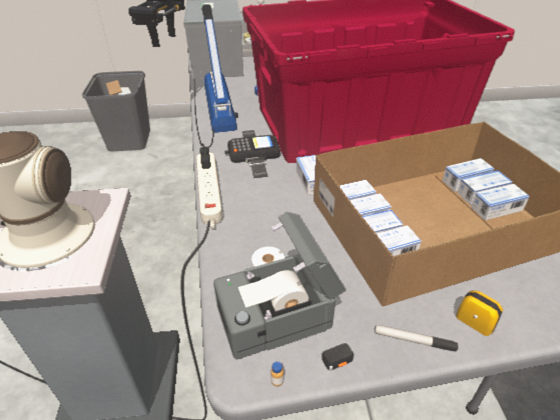

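View pics/top0.png

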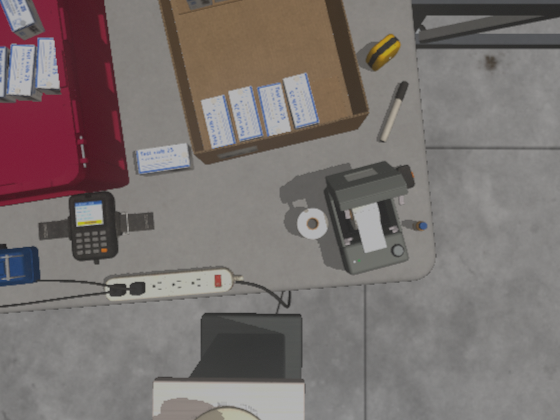

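The side view shows the printer at about (275,305) with its key near (242,318). In the top view the key is near (398,250), and the open cover lies over (365,185).

Run:
```python
import cv2
a=cv2.imread("pics/side0.png")[200:390,200:400];b=cv2.imread("pics/top0.png")[150:290,290:440]
cv2.imwrite("pics/sc.png",cv2.resize(a,None,fx=3,fy=3,interpolation=cv2.INTER_CUBIC))
cv2.imwrite("pics/tc.png",cv2.resize(b,None,fx=4,fy=4,interpolation=cv2.INTER_CUBIC))
```

```text
(no output)
```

View pics/sc.png

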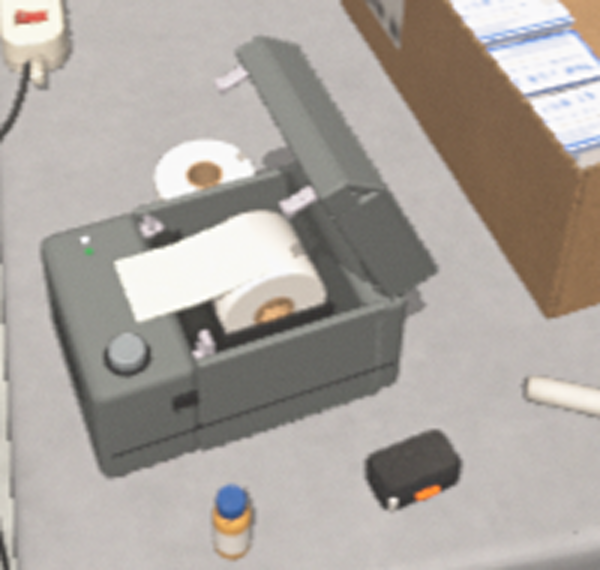

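View pics/tc.png

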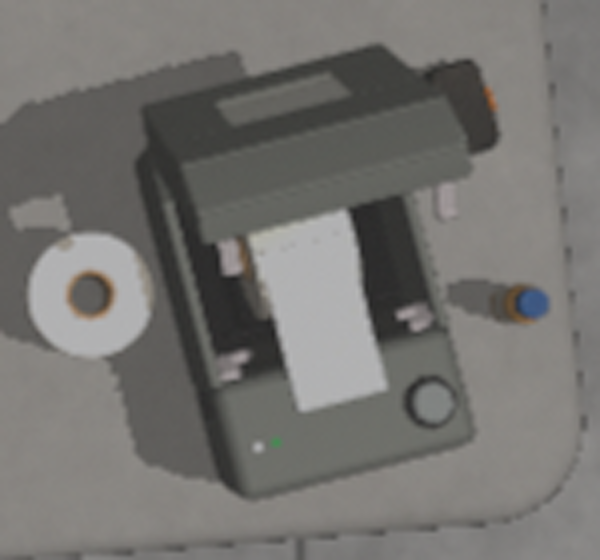

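The side crop shows the key at full-image (242.3,317.3). The top crop puts it at (398,250.2), with the deck in front and the cover's brow and strip facing up at about 1 rad. Next I'll measure these from rays and depth.

```bash
cat > h.py <<'E'
import numpy as np,cv2
from station import camera_params
def cloud(n,d):
    c=camera_params(n);v,u=np.mgrid[:420,:560]
    p=np.stack([(u-c["cx"])/c["fx"]*d,(v-c["cy"])/c["fy"]*d,d],-1)
    return p@c["orientation"].T+c["xyz"]
def ray(n,u,v,z):
    c=camera_params(n);q=c["orientation"]@np.array([(u-c["cx"])/c["fx"],(v-c["cy"])/c["fy"],1])
    return c["xyz"]+q*(z-c["xyz"][2])/q[2]
E
python3 - <<'E'
from h import *
print("key",ray("top",398,250.2,.0925),ray("side",242.3,317.3,.0925))
T=cloud("top",np.load("pics/top0.npy"));S=cloud("side",np.load("pics/side0.npy"))
img=cv2.imread("pics/top0.png")
roi=np.zeros((420,560),bool);roi[225:280,325:415]=1
m=roi&(abs(T[...,2]-.085)<.006)
P=T[m];print(m.sum(),np.median(P[:,2]))
R=cv2.minAreaRect((P[:,:2]*1000).astype(np.float32));print("deck",R,cv2.boxPoints(R))
# deck plane front view from side
print("table z top",np.median(T[260:270,300:320,2]),"side",np.median(S[380:390,300:320,2]))
# key depth
print("depth key",T[250,398],S[317,242],"roll",T[224,300],T[226,421])
# printer mask border at deck height in side
roi=np.zeros((420,560),bool);roi[260:350,205:275]=1
m=roi&(abs(S[...,2]-.085)<.004);P=S[m];R=cv2.minAreaRect((P[:,:2]*1000).astype(np.float32));print(m.sum(),R,cv2.boxPoints(R))
E
```

```text
key [ 0.42915771 -0.33249909  0.0925    ] [ 0.42973785 -0.33509175  0.0925    ]
2323 0.08613744661008005
deck ((442.8428955078125, -287.5924987792969), (100.70556640625, 119.16717529296875), 15.226874351501465) [[ 378.6087  -243.32544]
 [ 409.90698 -358.30905]
 [ 507.0771  -331.85956]
 [ 475.7788  -216.87595]]
table z top 0.0009487176579583978 side 0.00030662027504935185
depth key [ 0.42958096 -0.33218451  0.09373928] [ 0.42928301 -0.33439132  0.09237605] roll [ 0.47850042 -0.14727248  0.05255478] [ 0.47636106 -0.3900871   0.04806903]
2429 ((449.5317687988281, -284.9978942871094), (114.10379791259766, 119.66818237304688), 15.19427490234375) [[ 378.79218 -242.20831]
 [ 410.1563  -357.69324]
 [ 520.27136 -327.78748]
 [ 488.90723 -212.30255]]
```

Run:
```python
from h import *
a=np.radians(15.2);O=np.array([.5056,-.2705]);X=np.array([np.cos(a),np.sin(a)]);Y=np.array([-X[1],X[0]])
for n in("top","side"):
    C=cloud(n,np.load(f"pics/{n}0.npy"));q=C[...,:2]-O
    l=np.stack([q@X,q@Y,C[...,2]],-1).reshape(-1,3)*1000
    for y0 in(-50,-20,20):
        s=l[(abs(l[:,1]-y0)<3)&(abs(l[:,0])<150)&(l[:,2]>95)&(l[:,2]<260)]
        s=s[np.argsort(s[:,2])][::6]
        print(n,y0,[(int(p[0]),int(p[2])) for p in s])
```

```text
top -50 [(80, 101), (75, 114), (71, 125), (67, 132), (62, 144), (58, 150), (54, 158), (51, 167), (47, 174), (-5, 176), (45, 178), (0, 179), (1, 180), (42, 182), (43, 183), (37, 185), (34, 186), (10, 188), (31, 189), (13, 189), (31, 190), (31, 191), (25, 192), (24, 192), (21, 193), (15, 195)]
top -20 [(-6, 95), (-4, 95), (79, 107), (74, 116), (70, 124), (65, 131), (61, 141), (57, 151), (52, 165), (49, 171), (45, 177), (37, 182), (40, 184), (39, 186), (8, 187), (7, 188), (10, 190), (10, 190), (28, 190), (25, 191), (26, 192), (25, 193), (23, 194)]
top 20 [(-18, 95), (8, 96), (-7, 99), (75, 112), (72, 121), (67, 127), (64, 136), (61, 143), (56, 152), (52, 163), (49, 170), (45, 180), (40, 183), (36, 185), (35, 186), (8, 188), (31, 190), (14, 190), (11, 191), (24, 191), (19, 192), (18, 193), (23, 194), (21, 197)]
side -50 [(-4, 170), (-7, 173), (-5, 175), (6, 176), (-1, 177), (8, 179), (0, 179), (7, 181), (7, 183), (37, 184), (34, 186), (9, 187), (30, 188), (11, 189), (11, 190), (27, 191), (18, 191), (20, 192), (19, 193)]
side -20 [(5, 95), (43, 181), (37, 184), (34, 186), (8, 187), (11, 188), (15, 189), (28, 190), (14, 190), (25, 191), (18, 192), (19, 193)]
side 20 [(-1, 95), (38, 183), (8, 186), (32, 188), (11, 189), (13, 190), (28, 191), (25, 192), (19, 192), (19, 193)]
```

The strip runs from local (80,101) to (45,179) mm, so the cover is at about 1.15 rad. Before crossing over I'll check obstacle heights.

Run:
```python
from h import *
H={}
for n in("top","side"):
    C=cloud(n,np.load(f"pics/{n}0.npy")).reshape(-1,3)
    C=C[(C[:,2]>.05)&(C[:,2]<.8)]
    for x,y,z in C:
        k=(int(np.floor(x/.06)),int(np.floor(y/.06)));H[k]=max(H.get(k,0),z)
print("y\\x",[f"{i*.06:.2f}" for i in range(0,16)])
for j in range(14,-9,-1): print(f"{j*.06:5.2f}"," ".join(f"{int(H.get((i,j),0)*1000):4d}" for i in range(0,16)))
```

```text
y\x ['0.00', '0.06', '0.12', '0.18', '0.24', '0.30', '0.36', '0.42', '0.48', '0.54', '0.60', '0.66', '0.72', '0.78', '0.84', '0.90']
 0.84    0    0    0    0  208  207  208  208  116    0    0    0    0    0    0    0
 0.78    0    0    0    0  208  207  208  208  118    0    0    0    0    0    0    0
 0.72    0    0    0    0    0  284  284    0    0    0    0    0    0    0    0    0
 0.66    0    0    0    0    0  282  281    0    0    0    0    0    0    0    0  288
 0.60    0    0    0  297  327  244  244    0  309  309  315  309  309  306  301  296
 0.54    0    0    0  338  339  203  206  310  310  310  316  238  226    0    0    0
 0.48    0    0  335  336  333   59  172  310  310    0    0    0    0    0    0    0
 0.42    0    0    0  334    0   60  133    0  310    0    0    0   55   55   56   55
 0.36    0    0    0    0    0   54   99   54  310    0    0    0   55   55   55   55
 0.30    0    0    0    0    0    0    0    0  310   86    0    0   54   54    0    0
 0.24    0    0    0    0    0   69    0    0  314  194    0  176  227  250  309  315
 0.18    0    0    0 
[... 310 characters left out ...]
 0    0   53
-0.06  242  219    0    0    0    0    0    0    0    0  137   57   57    0    0    0
-0.12  219  183    0    0    0    0    0    0    0    0  136   58   58    0    0    0
-0.18    0    0    0    0    0    0    0   55   56    0  136  132   58   55    0    0
-0.24    0    0    0    0    0    0   87   88  198  184  134  136    0  135  136  133
-0.30    0    0    0    0    0    0   90   93  197  194    0  136  136  136   58    0
-0.36    0    0    0    0    0    0   92   96  197  197    0    0    0   65   65    0
-0.42    0    0    0    0    0    0    0   50    0    0    0    0    0    0    0    0
-0.48    0    0    0    0    0    0    0    0    0    0    0    0    0    0    0    0
```

Emit:
move_arm(
  increments="1 0 -0.05 0 0 0 0; 1 0 -0.1 0 0 0 0; 1 0 -0.15 0 0 0 0; 1 0 -0.15 0 0 0 0; 1 -0.035 -0.15 0.035 0 0.139 0; 1 -0.07 -0.15 0.07 0 0.278 0; 1 -0.105 -0.15 0.105 0 0.417 0; 1 -0.14 -0.15 0.14 0 0.556 0",
)

```text
time_s: 0.9
tcp_pos: [0.3104, 0.3962, 0.3718]
ee_rot: [[-0.588, -0.0, -0.809], [0.809, -0.001, -0.588], [-0.0, -1.0, 0.001]]
wrist_force: [1.1, -0.8, 0.0]
gripper_width: 0.353
```

```bash
cat >> h.py <<'E'
from station import sense
from scipy.spatial.transform import Rotation as Ro
a=np.radians(15.2);O=np.array([.5056,-.2705]);X=np.array([np.cos(a),np.sin(a)]);Y=np.array([-X[1],X[0]])
Rg=np.column_stack([np.cross([0,0,-1],[*Y,0]),[0,0,-1],[*Y,0]])
def go(lx,ly,z):
    s=sense();R=s["ee_rot"];w=np.array([*(O+lx*X+ly*Y),z])
    q=s["tcp_pos"][:2]-O
    print("t",round(s["time_s"],2),"local",np.round([q@X,q@Y,s["tcp_pos"][2]],4),"F",np.round(s["wrist_force"],1),"j",np.round(s["joints"],0))
    print("shift",np.round(R.T@(w-s["tcp_pos"]),4),"rot",np.round(Ro.from_matrix(R.T@Rg).as_rotvec(),4))
E
python3 -c "
from h import *
print(Rg);go(.082,0,.372)"
```

```text
[[ 0.96501649  0.         -0.26218918]
 [ 0.26218918  0.          0.96501649]
 [ 0.         -1.          0.        ]]
t 0.9 local [-0.0136  0.6946  0.3718] F [ 1.1 -0.8  0. ] j [ 70.   6.  -0.  -0. -84. -34.]
shift [-6.831e-01  2.000e-04  1.577e-01] rot [-2.0000e-04  1.9344e+00 -1.1000e-03]
```

Emit:
move_arm(
  increments="1 -0.048 0 0.011 0 0.138 0; 1 -0.096 0 0.022 0 0.276 0; 1 -0.144 0 0.033 0 0.414 0; 1 -0.192 0 0.044 0 0.552 0; 1 -0.24 0 0.055 0 0.69 0; 1 -0.288 0 0.066 0 0.828 0; 1 -0.336 0 0.077 0 0.966 0; 1 -0.384 0 0.088 0 1.104 0",
)

```text
time_s: 1.7
tcp_pos: [0.4668, 0.0347, 0.3723]
ee_rot: [[0.458, -0.0, -0.889], [0.889, 0.0, 0.458], [0.0, -1.0, 0.0]]
wrist_force: [0.8, 1.0, 1.0]
gripper_width: 0.005
```

```bash
python3 -c "
from h import *
go(.082,0,.372)"
```

```text
t 1.7 local [0.0426 0.3047 0.3723] F [0.8 1.  1. ] j [ 24.   2.  -4.  -0. -84. -51.]
shift [-1.983e-01  2.000e-04 -2.347e-01] rot [-3.0e-04  8.3e-01  2.0e-04]
```

Emit:
move_arm(
  increments="1 -0.031 0 -0.036 0 0.13 0; 1 -0.062 0 -0.072 0 0.26 0; 1 -0.093 0 -0.108 0 0.39 0; 1 -0.124 0 -0.144 0 0.52 0; 1 -0.155 0 -0.18 0 0.65 0; 1 -0.186 0 -0.216 0 0.76 0; 1 -0.198 0 -0.235 0 0.83 0; 1 -0.198 0 -0.235 0 0.83 0",
)

```text
time_s: 2.5
tcp_pos: [0.5872, -0.2488, 0.3695]
ee_rot: [[0.965, -0.004, -0.263], [0.263, 0.001, 0.965], [-0.003, -1.0, 0.002]]
wrist_force: [-0.6, 0.5, 0.0]
gripper_width: 0.008
```

```bash
python3 -c "
from h import *
go(.082,0,.17)"
```

```text
t 2.5 local [ 0.0845 -0.0005  0.3695] F [-0.6  0.5  0. ] j [ -8.  20.  19.  -0. -88. -66.]
shift [-1.800e-03  1.995e-01  1.000e-04] rot [-0.0019  0.001  -0.0035]
```

Emit:
move_arm(
  increments="1 0 0.04 0 0 0 0; 1 0 0.08 0 0 0 0; 1 0 0.12 0 0 0 0; 1 0 0.16 0 0 0 0; 1 0 0.185 0 0 0 0; 1 0 0.2 0 0 0 0; 1 0 0.2 0 0 0 0",
)

```text
time_s: 3.2
tcp_pos: [0.5846, -0.2448, 0.1696]
ee_rot: [[0.963, -0.006, -0.269], [0.269, 0.002, 0.963], [-0.005, -1.0, 0.003]]
wrist_force: [0.6, 0.4, 0.3]
gripper_width: 0.006
```

Run:
```python
from h import *
from station import capture
go(.082,0,.17)
p,d=capture("side");cv2.imwrite("pics/s1.png",cv2.resize(p[200:390,200:400,::-1],None,fx=3,fy=3,interpolation=cv2.INTER_CUBIC))
```

```text
t 3.2 local [0.083  0.0041 0.1696] F [0.6 0.4 0.3] j [ -8.  25.  -2.  -0. -63. -66.]
shift [-0.001  -0.0004 -0.0041] rot [-0.0034  0.0068 -0.0054]
```

View pics/s1.png

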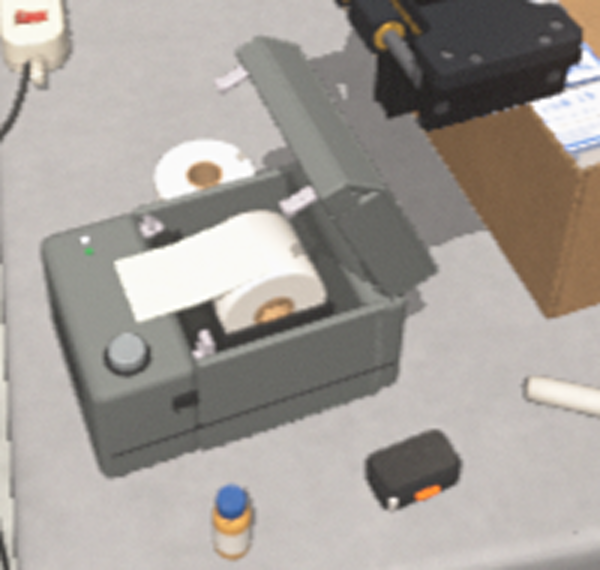

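Side view: the gripper stands behind the open cover, with its body at crop (490,60), clear of the carton wall. The deck and key at (127,352) are clear.

```bash
python3 -c "
from h import *
c=.083,.1696
for t in [1.15,1.08,1.0,.92,.84,.76,.68,.60,.52,.44,.36,.28,.2,.15,.1,.05,0,-.02]:
    x=.054-.075*np.cos(t)+.03*np.sin(t)+.0095; z=.09+.075*np.sin(t)+.03*np.cos(t)
    print(t,round(x,4),round(z,4),'  dx',round(x-c[0],4),'dy',round(c[1]-z,4))
"
```

```text
1.15 0.0602 0.1707   dx -0.0228 dy -0.0011
1.08 0.0546 0.1703   dx -0.0284 dy -0.0007
1.0 0.0482 0.1693   dx -0.0348 dy 0.0003
0.92 0.0419 0.1678   dx -0.0411 dy 0.0018
0.84 0.0358 0.1659   dx -0.0472 dy 0.0037
0.76 0.0298 0.1634   dx -0.0532 dy 0.0062
0.68 0.024 0.1605   dx -0.059 dy 0.0091
0.6 0.0185 0.1571   dx -0.0645 dy 0.0125
0.52 0.0133 0.1533   dx -0.0697 dy 0.0163
0.44 0.0084 0.1491   dx -0.0746 dy 0.0205
0.36 0.0039 0.1445   dx -0.0791 dy 0.0251
0.28 -0.0003 0.1396   dx -0.0833 dy 0.03
0.2 -0.004 0.1343   dx -0.087 dy 0.0353
0.15 -0.0062 0.1309   dx -0.0892 dy 0.0387
0.1 -0.0081 0.1273   dx -0.0911 dy 0.0423
0.05 -0.0099 0.1237   dx -0.0929 dy 0.0459
0 -0.0115 0.12   dx -0.0945 dy 0.0496
-0.02 -0.0121 0.1185   dx -0.0951 dy 0.0511
```

Approach contact and push gently to about 0.84 rad, then check.

Emit:
move_arm(
  increments="1 -0.012 0 -0.004 0 0.007 0; 1 -0.02 0 -0.004 0 0.007 0; 1 -0.025 0 -0.004 0 0.007 0; 1 -0.03 0 -0.004 0 0.007 0; 1 -0.035 0.0005 -0.004 0 0.007 0; 1 -0.041 0.002 -0.004 0 0.007 0; 1 -0.047 0.004 -0.004 0 0.007 0; 1 -0.047 0.004 -0.004 0 0.007 0",
)

```text
time_s: 4.05
tcp_pos: [0.5415, -0.263, 0.1686]
ee_rot: [[0.966, -0.001, -0.26], [0.26, -0.0, 0.966], [-0.001, -1.0, 0.0]]
wrist_force: [-0.1, -0.2, 0.7]
gripper_width: 0.006
```

Run:
```python
from h import *
from station import capture
p,d=capture("side");cv2.imwrite("pics/s2.png",cv2.resize(p[200:390,200:400,::-1],None,fx=3,fy=3,interpolation=cv2.INTER_CUBIC))
go(.0298,0,.1634)
```

```text
t 4.1 local [ 0.0368 -0.0021  0.1685] F [ 0.2 -0.8  0.3] j [-10.  22.  -7.   0. -60. -64.]
shift [-0.007   0.0051  0.0021] rot [-0.0003 -0.0019 -0.0008]
```

View pics/s2.png

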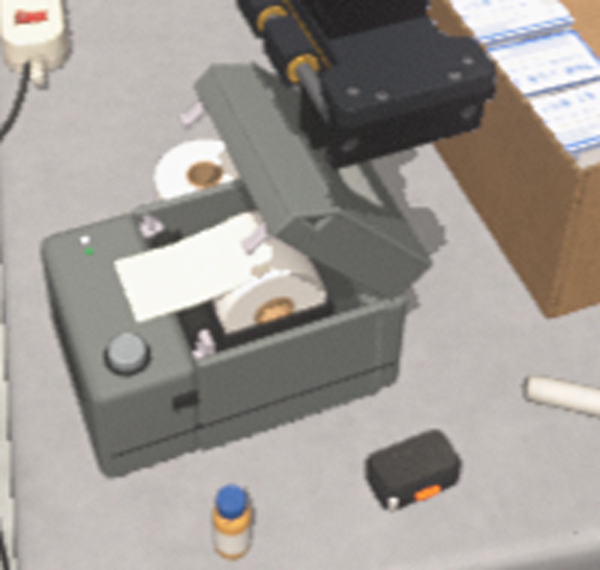

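The cover has swung forward to about 0.8 rad. Nothing else has been disturbed: key at (127,352), vial at (232,520).

Emit:
move_arm(
  increments="1 -0.007 0.005 0.002 0 0 0; 1 -0.013 0.008 0.002 0 0 0; 1 -0.018 0.0115 0.002 0 0 0; 1 -0.0235 0.015 0.002 0 0 0; 1 -0.0285 0.0195 0.002 0 0 0; 1 -0.033 0.024 0.002 0 0 0; 1 -0.037 0.029 0.002 0 0 0; 1 -0.037 0.029 0.002 0 0 0",
)

```text
time_s: 4.9
tcp_pos: [0.5047, -0.2703, 0.1385]
ee_rot: [[0.966, -0.003, -0.26], [0.26, 0.001, 0.966], [-0.002, -1.0, 0.002]]
wrist_force: [-0.1, 0.1, 0.4]
gripper_width: 0.005
```

Run:
```python
from h import *
from station import capture
p,d=capture("side");cv2.imwrite("pics/s3.png",cv2.resize(p[200:390,200:400,::-1],None,fx=3,fy=3,interpolation=cv2.INTER_CUBIC))
go(-.0081,0,.1273)
```

```text
t 4.95 local [-0.0006  0.0005  0.1387] F [ 0.7 -1.2  0. ] j [-12.  21. -14.  -0. -55. -63.]
shift [-0.0075  0.0114 -0.0005] rot [-0.0016 -0.0021 -0.0025]
```

View pics/s3.png

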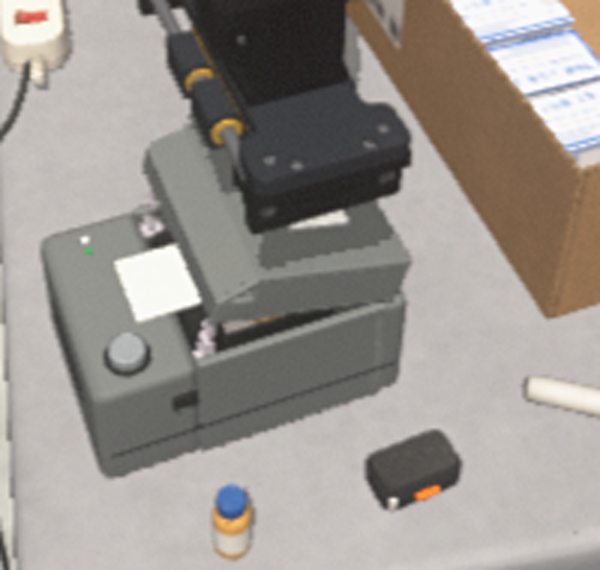

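The cover is now nearly closed (about 0.3 rad) under the fingers, and the hooks are about to reach the catch.

Emit:
move_arm(
  increments="1 -0.002 0.003 0 0 0 0; 1 -0.0035 0.006 0 0 0 0; 1 -0.0055 0.009 0 0 0 0; 1 -0.0065 0.011 0 0 0 0; 1 -0.0075 0.012 0 0 0 0; 1 -0.0075 0.013 0 0 0 0",
)

```text
time_s: 5.55
tcp_pos: [0.4985, -0.2722, 0.1271]
ee_rot: [[0.965, -0.001, -0.261], [0.261, 0.0, 0.965], [-0.001, -1.0, 0.0]]
wrist_force: [-3.9, 2.4, 11.5]
gripper_width: 0.005
```

Run:
```python
from h import *
go(-.0115,0,.120)
```

```text
t 5.55 local [-0.0073  0.0002  0.1271] F [-3.9  2.4 11.5] j [-12.  22. -15.   0. -53. -63.]
shift [-0.0042  0.0071 -0.0002] rot [-0.0002 -0.0013 -0.0007]
```

Emit:
move_arm(
  increments="1 -0.001 0.001 0 0 0 0; 1 -0.001 0.002 0 0 0 0; 1 -0.002 0.003 0 0 0 0; 1 -0.002 0.004 0 0 0 0; 1 -0.003 0.005 0 0 0 0; 1 -0.003 0.006 0 0 0 0",
)

```text
time_s: 6.15
tcp_pos: [0.496, -0.2731, 0.1204]
ee_rot: [[0.965, 0.0, -0.261], [0.261, 0.0, 0.965], [0.0, -1.0, -0.0]]
wrist_force: [-1.2, -0.1, 6.9]
gripper_width: 0.004
```

Run:
```python
from h import *
go(-.0115,0,.120)
```

```text
t 6.15 local [-0.0099 -0.      0.1204] F [-1.2 -0.1  6.9] j [-12.  22. -16.  -0. -52. -62.]
shift [-0.0016  0.0004  0.    ] rot [ 0.     -0.0015  0.0003]
```

Near shut. Push a bit further, watching the force.

Emit:
move_arm(
  increments="1 0 0.0005 0 0 0 0; 1 0 0.001 0 0 0 0; 1 0 0.0015 0 0 0 0; 1 0 0.0015 0 0 0 0",
)

```text
time_s: 6.55
tcp_pos: [0.496, -0.2731, 0.1203]
ee_rot: [[0.965, 0.0, -0.261], [0.261, -0.0, 0.965], [-0.0, -1.0, -0.0]]
wrist_force: [-3.2, 2.5, 10.6]
gripper_width: 0.007
```

Run:
```python
from h import *
go(-.0115,0,.120)
```

```text
t 6.55 local [-0.0099 -0.      0.1203] F [-3.2  2.5 10.6] j [-12.  22. -16.   0. -52. -62.]
shift [-0.0016  0.0003  0.    ] rot [ 0.0004 -0.001  -0.    ]
```

Emit:
move_arm(
  increments="1 0 0.001 0 0 0 0; 1 0 0.002 0 0 0 0; 1 0 0.003 0 0 0 0; 1 0 0.003 0 0 0 0",
)

```text
time_s: 6.95
tcp_pos: [0.4961, -0.2732, 0.1201]
ee_rot: [[0.965, 0.001, -0.262], [0.262, -0.001, 0.965], [0.0, -1.0, -0.002]]
wrist_force: [-6.9, 7.0, 22.7]
gripper_width: 0.006
```

Emit:
move_arm(
  increments="1 0 -0.003 0 0 0 0; 1 0 -0.007 0 0 0 0; 1 0 -0.015 0 0 0 0; 1 0 -0.03 0 0 0 0; 1 0 -0.045 0 0 0 0; 1 0 -0.045 0 0 0 0",
)

```text
time_s: 7.55
tcp_pos: [0.4975, -0.2737, 0.1629]
ee_rot: [[0.965, 0.004, -0.261], [0.261, -0.002, 0.965], [0.004, -1.0, -0.003]]
wrist_force: [0.2, 0.3, 0.6]
gripper_width: 0.003
```

Run:
```python
from h import *
from station import capture
go(-.09,-.04,.16)
p,d=capture("side");cv2.imwrite("pics/s4.png",cv2.resize(p[200:390,200:400,::-1],None,fx=3,fy=3,interpolation=cv2.INTER_CUBIC))
C=cloud("side",d);q=C[...,:2]-O
l=np.stack([q@X,q@Y,C[...,2]],-1).reshape(-1,3)*1000
for y0 in(-50,-45):
    s=l[(abs(l[:,1]-y0)<3)&(l[:,0]>-60)&(l[:,0]<60)&(l[:,2]>80)&(l[:,2]<145)];s=s[np.argsort(s[:,0])][::4]
    print([(int(p[0]),int(p[2])) for p in s])
```

```text
t 7.55 local [-0.0086 -0.0009  0.1629] F [0.2 0.3 0.6] j [-12.  19. -13.   0. -58. -62.]
shift [-0.0813  0.0027 -0.0391] rot [ 0.0025 -0.0012  0.0035]
[(-59, 83), (-58, 80), (-54, 100), (-53, 103), (-52, 108), (-50, 109), (-48, 112), (-46, 110), (-45, 113), (-43, 114), (-41, 113), (-40, 115), (-39, 116), (-37, 117), (-35, 121), (-33, 117), (-31, 120), (-28, 120), (-27, 121), (-25, 120), (-23, 122), (-21, 120), (-18, 121), (-15, 120), (-13, 120), (-11, 119), (-9, 119), (-7, 120), (-5, 120), (-2, 120), (0, 120), (0, 122), (2, 119), (4, 119), (6, 121), (8, 121), (11, 120), (13, 120), (14, 119), (17, 120), (19, 119), (22, 119), (24, 120), (27, 120), (28, 120), (31, 121), (33, 120), (34, 119), (35, 122), (38, 120), (39, 119), (42, 120), (44, 119), (46, 121), (48, 121), (50, 119), (54, 121)]
[(-59, 83), (-54, 98), (-53, 91), (-52, 82), (-51, 107), (-49, 110), (-47, 111), (-45, 111), (-44, 113), (-43, 115), (-41, 112), (-40, 116), (-38, 117), (-36, 117), (-34, 119), (-33, 122), (-30, 121), (-28, 120), (-26, 119), (-23, 119), (-21, 119), (-19, 120), (-17, 119), (-14, 118), (-13, 120), (-10, 120), (-8, 118), (-7, 121), (-4, 119), (-2, 120), (0, 120), (2, 120), (4, 119), (6, 120), (9, 118), (11, 121), (13, 120), (14, 119), (16, 121), (18, 120), (20, 119), (22, 120), (24, 120), (27, 118), (28, 120), (30, 119), (33, 119), (35, 121), (38, 119), (40, 121), (42, 120), (45, 119), (46, 121), (49, 119), (52, 119), (55, 119)]
```

View pics/s4.png

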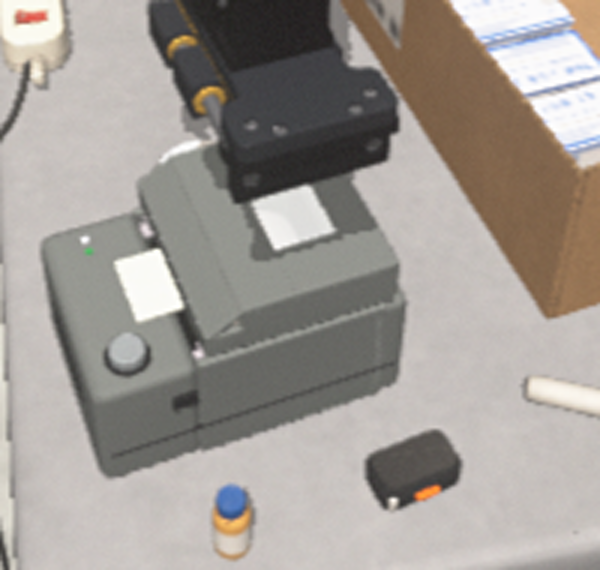

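Side view: the cover is shut and stays so without the fingers. Its top is flat at 120 mm over the whole length, and the front lip starts at local x = -53. Now the key.

Emit:
move_arm(
  increments="1 -0.025 0 -0.012 0 0 0; 1 -0.05 0 -0.024 0 0 0; 1 -0.07 0 -0.034 0 0 0; 1 -0.081 0 -0.039 0 0 0; 1 -0.081 0.02 -0.039 0 0 0; 1 -0.081 0.04 -0.039 0 0 0; 1 -0.081 0.053 -0.039 0 0 0; 1 -0.081 0.053 -0.039 0 0 0",
)

```text
time_s: 8.4
tcp_pos: [0.4265, -0.331, 0.1054]
ee_rot: [[0.966, -0.005, -0.26], [0.26, 0.003, 0.966], [-0.004, -1.0, 0.004]]
wrist_force: [0.0, 0.3, -0.1]
gripper_width: 0.005
```

Run:
```python
from h import *
from station import capture
p,d=capture("side");cv2.imwrite("pics/s5.png",cv2.resize(p[200:390,200:400,::-1],None,fx=3,fy=3,interpolation=cv2.INTER_CUBIC))
go(-.09,-.0405,.0925)
```

```text
t 8.45 local [-0.0914 -0.0384  0.1068] F [-0.4 -0.2  0. ] j [-21.  21. -20.  -0. -49. -54.]
shift [ 0.0014  0.0143 -0.0021] rot [-0.0017 -0.0013 -0.0023]
```

View pics/s5.png

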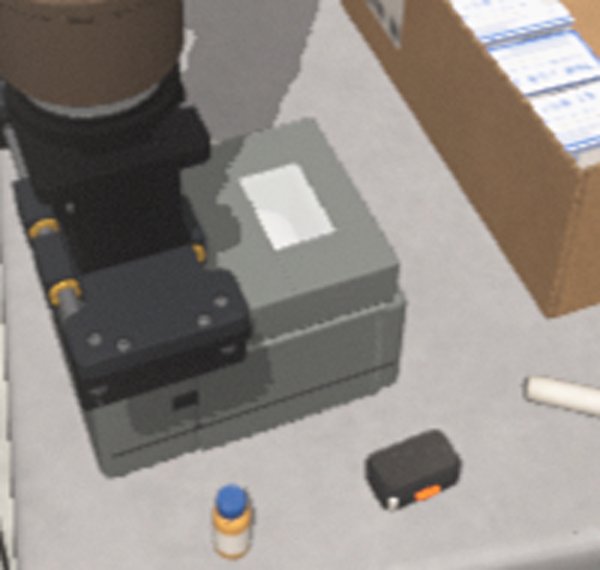

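The view shows the cover still shut and the gripper over the key corner at (150,340). Nothing else has moved.

Emit:
move_arm(
  increments="1 0.001 0.004 -0.002 0 0 0; 1 0.001 0.008 -0.002 0 0 0; 1 0.001 0.012 -0.002 0 0 0; 1 0.001 0.015 -0.002 0 0 0; 1 0.001 0.017 -0.002 0 0 0; 1 0.001 0.018 -0.002 0 0 0; 1 0.001 0.019 -0.002 0 0 0; 1 0.001 0.019 -0.002 0 0 0",
)

```text
time_s: 9.25
tcp_pos: [0.4295, -0.3336, 0.0898]
ee_rot: [[0.965, 0.0, -0.261], [0.261, -0.0, 0.965], [0.0, -1.0, -0.0]]
wrist_force: [-1.9, 1.9, 6.3]
gripper_width: 0.008
```

Run:
```python
from h import *
go(-.09,-.0405,.0875)
```

```text
t 9.25 local [-0.0899 -0.0409  0.0898] F [-1.9  1.9  6.3] j [-21.  22. -21.   0. -47. -54.]
shift [-0.0001  0.0023  0.0004] rot [ 0.0003 -0.0011  0.0002]
```

Emit:
move_arm(
  increments="1 0 0.001 0 0 0 0; 1 0 0.002 0 0 0 0; 1 0 0.003 0 0 0 0; 1 0 0.003 0 0 0 0; 1 0 0.003 0 0 0 0",
)

```text
time_s: 9.75
tcp_pos: [0.4296, -0.3336, 0.0883]
ee_rot: [[0.965, 0.001, -0.262], [0.262, -0.001, 0.965], [0.0, -1.0, -0.001]]
wrist_force: [-2.7, 4.5, 13.5]
gripper_width: -0.001
```

Emit:
move_arm(
  increments="1 0 0.001 0 0 0 0; 1 0 0.001 0 0 0 0; 1 0 0.001 0 0 0 0; 1 0 0.001 0 0 0 0",
)

```text
time_s: 10.15
tcp_pos: [0.4296, -0.3336, 0.0882]
ee_rot: [[0.965, 0.001, -0.262], [0.262, -0.001, 0.965], [0.0, -1.0, -0.001]]
wrist_force: [-4.0, 6.0, 18.2]
gripper_width: 0.007
```

Emit:
move_arm(
  increments="1 0 -0.0005 0 0 0 0; 1 0 -0.0005 0 0 0 0; 1 0 -0.0005 0 0 0 0; 1 0 -0.0005 0 0 0 0; 1 0 -0.0005 0 0 0 0; 1 0 -0.0005 0 0 0 0; 1 0 -0.0005 0 0 0 0; 1 0 -0.0005 0 0 0 0",
)

```text
time_s: 10.95
tcp_pos: [0.4296, -0.3336, 0.0883]
ee_rot: [[0.965, 0.001, -0.262], [0.262, -0.001, 0.965], [0.0, -1.0, -0.001]]
wrist_force: [-3.5, 5.2, 16.5]
gripper_width: 0.004
```

Emit:
move_arm(
  increments="1 0 0 0 0 0 0; 1 0 0 0 0 0 0; 1 0 0 0 0 0 0; 1 0 0 0 0 0 0; 1 0 0 0 0 0 0; 1 0 0 0 0 0 0; 1 0 0 0 0 0 0; 1 0 0 0 0 0 0",
)

```text
time_s: 11.75
tcp_pos: [0.4296, -0.3336, 0.0883]
ee_rot: [[0.965, 0.001, -0.262], [0.262, -0.001, 0.965], [0.0, -1.0, -0.001]]
wrist_force: [-3.1, 4.2, 16.5]
gripper_width: 0.006
```

Emit:
move_arm(
  increments="1 0 0 0 0 0 0; 1 0 0 0 0 0 0; 1 0 0 0 0 0 0; 1 0 0 0 0 0 0; 1 0 0 0 0 0 0; 1 0 0 0 0 0 0; 1 0 0 0 0 0 0; 1 0 0 0 0 0 0",
)

```text
time_s: 12.55
tcp_pos: [0.4296, -0.3336, 0.0883]
ee_rot: [[0.965, 0.001, -0.262], [0.262, -0.001, 0.965], [0.0, -1.0, -0.001]]
wrist_force: [-4.2, 5.6, 16.1]
gripper_width: 0.004
```

Emit:
move_arm(
  increments="1 0 0 0 0 0 0; 1 0 0 0 0 0 0; 1 0 0 0 0 0 0; 1 0 0 0 0 0 0; 1 0 0 0 0 0 0; 1 0 0 0 0 0 0; 1 0 0 0 0 0 0; 1 0 0 0 0 0 0",
)

```text
time_s: 13.35
tcp_pos: [0.4296, -0.3336, 0.0883]
ee_rot: [[0.965, 0.001, -0.262], [0.262, -0.001, 0.965], [0.0, -1.0, -0.001]]
wrist_force: [-3.1, 4.4, 15.8]
gripper_width: 0.002
```

Run:
```python
from h import *
from station import capture
go(-.09,-.0405,.0875)
p,d=capture("side");cv2.imwrite("pics/s6.png",cv2.resize(p[200:390,200:400,::-1],None,fx=3,fy=3,interpolation=cv2.INTER_CUBIC))
C=cloud("side",d);q=C[...,:2]-O
l=np.stack([q@X,q@Y,C[...,2]],-1).reshape(-1,3)*1000
for x0 in(-25,0,45):
    s=l[(abs(l[:,1]+45)<8)&(abs(l[:,0]-x0)<5)&(l[:,2]>80)&(l[:,2]<140)]; print(x0,len(s),np.median(s[:,2]))
```

```text
t 13.35 local [-0.0899 -0.041   0.0883] F [-3.1  4.4 15.8] j [-21.  22. -21.   0. -47. -54.]
shift [-0.0001  0.0008  0.0005] rot [ 0.0011 -0.0004  0.0004]
-25 53 120.96106944841023
0 49 120.53104524161806
45 50 120.17221953423702
```

View pics/s6.png

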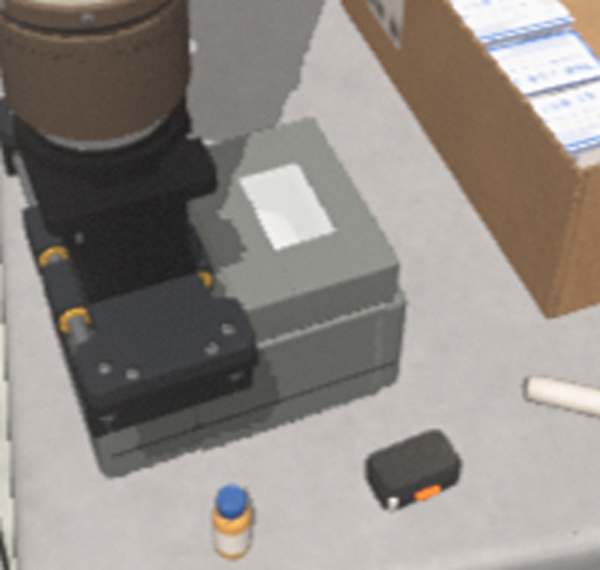

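Run:
```python
from h import *
for n in("top","side"):
    C=cloud(n,np.load(f"pics/{n}0.npy"));q=C[...,:2]-O
    l=np.stack([q@X+.09,q@Y+.0405,C[...,2]],-1).reshape(-1,3)*1000
    l=l[(l[:,2]>70)&(l[:,2]<110)]; r=np.hypot(l[:,0],l[:,1])
    im=cv2.imread(f"pics/{n}0.png").reshape(-1,3)
    for a,b in((0,4),(4,7),(7,9),(9,10.5),(10.5,12),(12,13.5),(13.5,15),(15,20)):
        m=(r>=a)&(r<b);print(n,a,b,m.sum(),np.round(np.percentile(l[m,2],[10,50,90]),1))
```

```text
top 0 4 13 [91.7 93.7 95.1]
top 4 7 31 [91.7 93.6 95.1]
top 7 9 31 [92.1 93.3 94.7]
top 9 10.5 25 [86.  89.7 93.9]
top 10.5 12 26 [85.3 86.9 89. ]
top 12 13.5 34 [84.3 86.7 88. ]
top 13.5 15 32 [84.9 85.9 86.8]
top 15 20 140 [83.6 86.1 87.9]
side 0 4 16 [92.3 93.1 94. ]
side 4 7 37 [92.  92.8 93.9]
side 7 9 62 [86.1 92.1 94.1]
side 9 10.5 36 [85.2 87.9 93.2]
side 10.5 12 35 [84.2 85.5 87.6]
side 12 13.5 30 [83.3 85.3 86.2]
side 13.5 15 37 [83.3 85.  86.5]
side 15 20 243 [75.8 84.6 86.3]
```

The bezel ring is less than 1 mm above the deck, so the hard stop the fingers met at z≈0.088 is the key's own stop. The last picture shows the cover shut (top at 120 to 121 mm) and the vial and scanner where they were.

```bash
python3 -c "
from station import r,sense
s=sense();print(s['time_s'],s['wrist_force'],s['tcp_pos']);r.finish_job()"
```

```text
13.4 [-3.75071376  5.39861784 15.92299335] [ 0.42957965 -0.33360436  0.08828347]
the job is handed in; nothing more can be done
```

The cover is shut and latched, and I handed the job in at 13.4 s with the fingers still holding the feed key down.

- **Cover:** I swung it shut with the closed fingertips on its front strip, pressing with at most about 23 N upward reaction (about 25 N with side forces). After I lifted off, it stayed flat at 120 mm. It was still at 120–121 mm in the last depth picture. The catch joint can't be read directly, so "latched" rests on the cover staying shut without the fingers.
- **Feed key:** I pressed it to a hard stop. An extra 1 mm of command moved the tip only 0.1 mm. I then held it for over 3 s at about 16 N vertical, 17 N in all; the most during the press was about 20 N.
- **Disagreement:** the tip stopped at 88.3 mm against the nominal 87.5 mm. The bezel measured less than 1 mm above the deck, so the fingers were not resting on it. I put the difference down to a small height error.
- **Things beside the printer:** the vial and scanner had not moved in the last side view. The spare roll was hidden behind the arm and printer there. I did not check it again from above, but the arm never came down near it.

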